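# Hold a spring clip open around a viewing card

### The arm

A 6-joint arm with a two-finger parallel gripper is mounted at the origin on the work surface. World frame = base frame: x ahead of the robot, y to its left, z up, the work surface at z = 0. Lengths are in m, angles in rad, forces in N, time in s.
With the tool pointing down it reaches from about 0.35 to 0.85 m from the base axis. Payload 8.1 kg.
Tool frame: the origin (TCP) lies at the centre of the arm's flange, where the gripper is bolted on; the fingertips stand 186 mm ahead of it and the grasp point (between the pads) lies 167 mm ahead of it; z points along the fingers, y is the line along which they close (so a half turn about z gives the same grasp; the last joint's range is limited). The gripper opens to 93 mm and grips with 3 to 60 N. Pads are 15 mm wide; open, the fingers measure 128 mm over their backs; the gripper's body (75 mm by 188 mm) begins 65 mm behind the grasp point.
Start: joints at [1.166, 0.13, 1.488, -0, 1.523, -0.085], TCP at [0.189, 0.57, 0.405] pointing down, gripper open.
Joint ranges: [-2.96, 2.96], [-0.89, 2.26], [0.02, 2.5], [-1.34, 4.48], [0, 2.73], [-2.66, 2.66]. Speed limits (rad/s): [2.39, 2.39, 2.79, 3.14, 3.14, 3.14].

### API

Orientations are given as a rotation vector (axis times angle).
In Python, from plant import robot gives the robot as it stands.
- The arm moves only by the tool apply_moves, never from a script. Its argument "series" is a list of rows, each a list of 2 entries, a list of its own where there are three numbers: the shift along the tool's x, y, z in mm, then the turn, a rotation vector about the tool's x, y, z in rad. A call has 1 to 12 rows; each row shifts and turns the commanded pose from where the row before left it, along the tool's axes as they then stand; what a row does not reach is not made up. A row lasts 1/12 s, in which the tool goes at most 41.7 mm and 7.16 degrees, less where a joint would pass 70% of its speed; a pose out of reach is approached as far as the arm can. A call is refused whole if a number of a shift passes 41.7 or a number of a turn 0.125, either way. A call with a gripper value outside its range is refused whole. "claw" is the opening, from 0 (shut) to 1 (fully open), set as the call begins (left out, the last holds). The fingers move at their own pace and stop on an object; "newtons" is the grip in N (left out, the last holds). Time passes only in rows, so rows that do not move let the fingers close. It gives the time, the measured TCP pose, the force, the opening and the grip force at its end, in the units of the state.
- robot.read_state(): the state, without advancing time (a new reading comes with each control period).
- robot.read_camera(name): name is "scene" or "top"; returns (picture, depth): 420x560x3 uint8, blue, green, red; 420x560 float32, m along the optical axis (not along the pixel's ray), 0 where there is no reading.
- robot.calibration(name): a dict with "fx", "fy", "cx", "cy" (pixels), "extrinsics" (4x4, takes a point from world to camera coordinates). Camera axes: x right, y down, z forward; pixel columns grow to the right and rows downward; lengths in m; the calibration is good to about 2 mm. A picture is of the moment at which its call begins. calibration takes no time and is no camera call.
- robot.close_job(): hands the job in; it is judged then, once.
The state is a dict: "t": time; "q": joint angles; "dq": joint speeds; "joint_torque": joint torques, N m; "tool_pos": TCP position; "orientation": TCP orientation; "force": force on the tool from outside, world axes, zero at the start; "wrist_torque": the same for the moment, N m; "opening": finger opening in m; "gripper_force": force on a finger pad.
Only numpy, scipy, OpenCV 4.12 (cv2) and the standard library are available. Lean on these libraries where they do the work, as an engineer would, in place of code of your own. Each camera call takes 0.05 s, during which the arm holds its last target. There are 200 camera calls.

### The job

Squeeze the handles of the spring clip that is parked on the low steel plate, lift it off, and bring it jaws down over the middle of the top edge of the wide white card, so that the card's edge stands well between the gaping jaws without the clip touching it. Finish while holding the clip there, still squeezed open in the gripper: do not let go and do not let it shut on the card. Do not ram the card, and leave the other things on the bench where they are.

Things in the scene. Friction and masses are not known exactly. Their poses are not given: they have to be found in the camera images.
- clip_axis (a point): Plain aluminium spring clip, two flat handles up, two rubber-tipped jaws down, 24 mm wide, 97 mm tall, about 65 g. Point: middle of its hinge axis, 51 mm below the handle tops, 46 mm above the jaws' lower ends. x: the way the handles are squeezed and the jaws part; y: along the hinge (its width); z: up through the handles. The frame is that of the -x half: squeezed, it tips about y by half the joint value
- clip_jaw (a joint): Opening angle between the clip's halves: 0 as parked (jaws 4 mm apart on the plate), -0.095 jaws shut, 0.445 fully open at a stop, where the handles stand upright and parallel, 28 mm over their outer faces, and the jaw tips gape about 24 mm. A spring pulls it shut: pinching the handles 30 to 35 mm above the axis takes 5 to 10 N each
- tip_a (a point): Lower inner edge of the rubber jaw tip on the clip's -x side, middle of its width
- tip_b (a point): Lower inner edge of the rubber jaw tip on the clip's +x side, middle of its width
- park_edge (a point): Middle of the top edge of the low steel parking plate, fixed, 80 mm above the bench: upright, 60 mm wide along y, 4 mm thick along x, in a black foot 60 mm deep. The clip starts astride this edge, within 10 mm of the middle, its axis 22 mm above the edge, its x along the plate's x
- wide_card_edge (a point): Middle of the top edge of the wide white card, 140 mm above the bench, fixed. Card upright, 100 mm wide along y, 4 mm thick along x, standing in a black foot 60 x 50 mm with metal cheeks up to 32 mm high
- narrow_card_edge (a point): Middle of the top edge of another, narrow white card, fixed and not to be used: also 140 mm high and 4 mm thick, but only 50 mm wide along y, in the same foot
- lens_post: Bystander, loose, to be left alone: lens in a 38 mm black ring on a short black post with 45 x 30 mm foot, 79 mm tall; origin at its underside
- mirror_mount: Bystander, loose, to be left alone: blue 36 mm square mirror mount on a short steel post, 78 mm tall, foot 40 mm across; origin at its underside
- fork_clamp: Bystander, loose, to be left alone: flat aluminium fork clamp lying on the bench, about 127 x 44 x 8 mm; origin at its round end; origin at its underside
- ball_driver: Bystander, loose, to be left alone: screwdriver 180 mm long lying on the bench; origin at its underside
- dust_cap: Bystander, loose, to be left alone: black disc, 32 mm across, 12 mm high; origin at its underside
- post_holder: Bystander, loose, to be left alone: black upright tube, 32 mm foot, 52 mm tall; origin at its underside
- wide_card: The whole wide card with its foot; origin on the bench under the middle of the card, axes as those of its edge point
- narrow_card: The whole narrow card with its foot; origin on the bench under the middle of the card, axes as those of its edge point
- clip: The whole clip; origin and axes as point clip_axis. Parked, it stands upright with its handles spread like a V, 29 mm over their outer faces 8 mm above the axis and 50 mm at their tops
Not all that is in view belongs to the job. Leave any pink or red look-alike of the clip alone.

How it is judged:
On the way:
1. the clip, squeezed open, is lifted clear of the parking plate (distance between clip_axis and park_edge above 0.06 m and value of joint clip_jaw above 0.2 rad and contact force between clip and the fingers above 2 N), for 0.2 s.
At the end, for the whole second after the job is handed in: Clip gripped, squeezed open (over 0.25 rad) and still; jaw tips one each side of the wide card, 8 mm or more below its top edge and 3 mm or more from its mid-plane; within 20 mm of the edge's middle and 0.25 rad of its line; not touching the card (under 0.3 N) (value of joint clip_jaw above 0.25 rad and ((x of tip_a in the frame of wide_card_edge below -0.003 m and x of tip_b in the frame of wide_card_edge above 0.003 m) or (x of tip_b in the frame of wide_card_edge below -0.003 m and x of tip_a in the frame of wide_card_edge above 0.003 m)) and z of each of tip_a, tip_b in the frame of wide_card_edge below -0.008 m and z of clip_axis in the frame of wide_card_edge above 0.004 m and y of clip_axis in the frame of wide_card_edge between -0.02 and 0.02 m and angle between the y axis of clip_axis and the y axis of wide_card_edge, either way round below 0.25 rad and contact force between clip and the fingers above 2 N and contact force between clip and wide_card below 0.3 N and linear speed of clip below 0.03 m/s); the arm keeps its last pose, push and grip.
It fails at once if a card is rammed, or the clip is allowed to snap shut on it (over 12 N) (contact force between any of clip, the fingers, the arm and wide_card above 12 N or contact force between any of clip, the fingers, the arm and narrow_card above 12 N).
It fails at once if the clip shuts on the wide card (value of joint clip_jaw below 0.1 rad and contact force between clip and wide_card above 1.5 N).
It fails at once if a bystander is moved by more than 20 mm (distance of any of lens_post, mirror_mount, fork_clamp, ball_driver, dust_cap, post_holder from where it was at the start of the episode above 0.02 m).
It also fails if it takes over 45 s, if anything falls off the work surface, if the arm or the gripper's body presses on something with over 40 N, if the wrist force passes 120 N, or if a joint passes its speed limit or range.

## Working session

There is one attempt and no reset: what is moved stays moved. The work goes in short steps, Python scripts to look and compute and a tool call to move; the robot and the scene stay as the last step left them, time stands still between calls to the robot, and variables do not carry over. Pictures are saved under pics/ and viewed, at most 10 in all, crops included, and the job is handed in when it is done.

Besides the shell and the picture viewer there is one more tool, called after "Emit:" by a JSON object that holds its "api" and its "payload", one argument or row to a line. apply_moves: Moves the arm, as the interface text tells. Its arguments: {"type":"object","properties":{"series":{"type":"array"},"claw":{"type":"number"},"newtons":{"type":"number"}},"required":["series"]}

```bash
mkdir -p pics
cat > h.py <<'E'
import numpy as np, cv2
from plant import robot
def grab():
    d={}
    for n in ("scene","top"):
        p,z=robot.read_camera(n); d[n]=(p,z,robot.calibration(n))
    return d
def cloud(z,c):
    v,u=np.indices(z.shape)
    P=np.stack([(u-c["cx"])/c["fx"]*z,(v-c["cy"])/c["fy"]*z,z],-1)
    T=np.linalg.inv(np.array(c["extrinsics"]))
    return P@T[:3,:3].T+T[:3,3]
def proj(p,c):
    E=np.array(c["extrinsics"]); q=E[:3,:3]@np.array(p)+E[:3,3]
    return c["fx"]*q[0]/q[2]+c["cx"],c["fy"]*q[1]/q[2]+c["cy"]
E
python3 - <<'E'
from h import *
d=grab()
for n in d:
    cv2.imwrite(f"pics/{n}0.png",d[n][0]); np.savez(f"{n}0.npz",p=d[n][0],z=d[n][1])
    c=d[n][2];print(n,c["fx"],np.linalg.inv(np.array(c["extrinsics"])).round(3).tolist())
print(robot.read_state())
E
```

```text
scene 469.22908624009847 [[0.401, 0.733, -0.549, 1.071], [0.916, -0.33, 0.228, -0.185], [-0.014, -0.595, -0.804, 0.829], [0.0, 0.0, 0.0, 1.0]]
top 402.2384956916961 [[-0.009, -0.993, 0.117, 0.512], [-1.0, 0.011, 0.011, 0.02], [-0.012, -0.117, -0.993, 0.75], [0.0, 0.0, 0.0, 1.0]]
{'t': 0.1, 'q': array([ 1.16564949e+00,  1.31057329e-01,  1.48915840e+00, -1.85847300e-05,
        1.52297298e+00, -8.54497206e-02]), 'dq': array([ 0.00046577, -0.00099784, -0.00339964,  0.00053633, -0.00065084,
        0.00048873]), 'joint_torque': array([ 6.15537720e-04, -5.61342716e+01, -4.93094480e+01,  7.70336506e-02,
        2.91993778e-02, -5.52738049e-05]), 'tool_pos': array([0.18849872, 0.56941025, 0.40381558]), 'orientation': array([-4.99982833e-01, -3.10117616e+00,  2.43883163e-03]), 'force': array([ 0.00557984, -0.55081607,  0.80856376]), 'wrist_torque': array([-0.00035146, -0.02821941,  0.04279069]), 'gripper_force': 0.0, 'opening': 0.09288844429583613}
```

View pics/scene0.png

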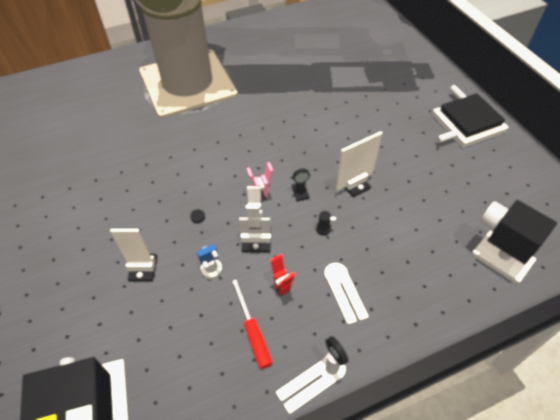

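View pics/top0.png

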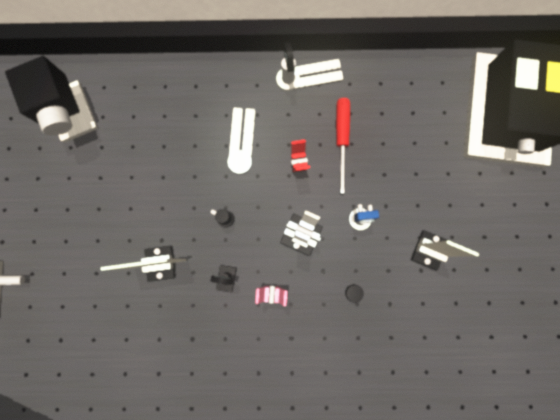

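The grey clip sits on the low plate in its black foot at scene (254,210) and top (302,232). The look-alikes are pink at scene (260,180) / top (271,296) and red at scene (282,275) / top (300,155). Only the grey one is aluminium and astride the plate, so it's the one meant. Of the two cards, the wide one is at scene (358,162) / top (130,265) and the narrow one at scene (130,245) / top (450,248). I'll confirm both with an enlarged crop and measure them.

Run:
```python
from h import *
ims=[]
for n,box,wb in (("scene",(215,145,300,255),(325,120,395,200)),("top",(265,195,340,270),(85,230,205,295))):
    f=np.load(n+"0.npz"); c=robot.calibration(n); C=cloud(f["z"],c)
    for nm,b in (("clip",box),("wide",wb)):
        s=np.s_[b[1]:b[3],b[0]:b[2]]
        P=C[s][f["z"][s]>0]; hsv=cv2.cvtColor(f["p"][s],cv2.COLOR_BGR2HSV)[f["z"][s]>0]
        print(n,nm)
        grey=hsv[:,1]<70
        bands=[(.085,.10),(.1,.115),(.115,.13),(.13,.14),(.14,.16)] if nm=="clip" else [(.06,.1),(.1,.13),(.13,.145)]
        for lo,hi in bands:
            m=(P[:,2]>lo)&(P[:,2]<hi)&grey
            if nm=="clip": m&=np.hypot(P[:,0]-np.median(P[grey&(P[:,2]>.1),0]),P[:,1]-np.median(P[grey&(P[:,2]>.1),1]))<.06
            Q=P[m]
            if len(Q)<4: continue
            r=cv2.minAreaRect(Q[:,:2].astype(np.float32)*1000)
            print(lo,hi,len(Q),"med",np.median(Q,0).round(4),"rect",np.round(r[0],1),np.round(r[1],1),round(r[2],1),"zmax",Q[:,2].max().round(4))
        if 1:
            im=f["p"][s]; ims.append(cv2.resize(im,(390,290)if n=="top" and nm=="wide" else (290,290*im.shape[0]//im.shape[1]) if nm=="wide" else (290*im.shape[1]//im.shape[0],290),interpolation=cv2.INTER_CUBIC))
W=np.zeros((600,800,3),np.uint8);x=y=0
for i,im in enumerate(ims):
    x,y=(i%2)*400,(i//2)*300
    h,w=min(im.shape[0],300),min(im.shape[1],400); W[y:y+h,x:x+w]=im[:h,:w]
cv2.imwrite("pics/crop1.png",W)
```

```text
scene clip
0.085 0.1 43 med [ 0.5696 -0.025   0.0929] rect [560.9 -21. ] [21.9 24.3] 63.0 zmax 0.0993
0.1 0.115 90 med [ 0.5666 -0.0196  0.1105] rect [559. -20.] [24.2 33.5] 63.1 zmax 0.115
0.115 0.13 115 med [ 0.5477 -0.0186  0.1222] rect [559.3 -20.7] [23.5 38.1] 64.9 zmax 0.13
0.13 0.14 84 med [ 0.5441 -0.018   0.1357] rect [558.9 -20.7] [23.1 44.9] 65.7 zmax 0.1399
0.14 0.16 132 med [ 0.5474 -0.0208  0.1474] rect [558.4 -20. ] [24. 52.] 64.0 zmax 0.1517
scene wide
0.06 0.1 443 med [0.5092 0.2387 0.0808] rect [509.3 240.1] [  6.1 102.5] 6.1 zmax 0.0999
0.1 0.13 373 med [0.5096 0.237  0.1152] rect [509.1 240.1] [  6.8 101.8] 5.9 zmax 0.13
0.13 0.145 184 med [0.509  0.2373 0.1371] rect [507.8 240.2] [  7.  100.9] 8.0 zmax 0.1423
top clip
0.1 0.115 230 med [ 0.5576 -0.0199  0.112 ] rect [556.8 -19.7] [28.  24.7] 68.8 zmax 0.115
0.115 0.13 93 med [ 0.5661 -0.022   0.1207] rect [557.  -20.1] [23.8 31.4] 65.4 zmax 0.1299
0.13 0.14 46 med [ 0.5694 -0.0221  0.135 ] rect [557.1 -19.4] [23.5 35.6] 63.4 zmax 0.1399
0.14 0.16 157 med [ 0.5707 -0.0206  0.1493] rect [556.8 -19.8] [23.7 49.8] 64.9 zmax 0.1526
top wide
0.06 0.1 56 med [0.5063 0.2239 0.0816] rect [504.4 239.7] [ 2.9 99.7] 8.9 zmax 0.0996
0.1 0.13 47 med [0.506  0.2267 0.1145] rect [504.5 238.8] [ 3.  97.5] 8.9 zmax 0.1294
0.13 0.145 197 med [0.5063 0.2385 0.1398] rect [506.3 240. ] [ 4.1 99.9] 7.2 zmax 0.1429
```

View pics/crop1.png

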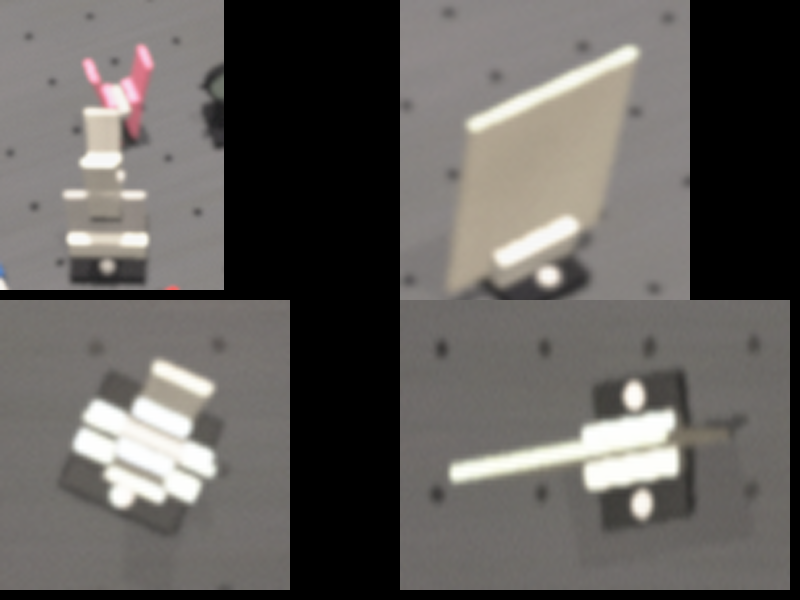

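The crops confirm both: the grey clip stands astride the low plate, and the card is the 100 mm one. Clip handle tops are at 0.151 with axis at about (0.558,-0.020,0.102), and the squeeze line points at -25.5°. The card's edge is at (0.507,0.240,0.140) with its normal at 7°. These match the sizes given.

```bash
cat >> h.py <<'E'
from scipy.spatial.transform import Rotation as R
def plan(pos,ang):
    "tool pointing down at TCP pos, tool y along world angle ang (deg, mod 180)"
    s=robot.read_state(); r=R.from_rotvec(s["orientation"])
    print("t",round(s["t"],2),"q",s["q"].round(3),"pos",s["tool_pos"].round(4),"opening",round(s["opening"],4),"F",s["gripper_force"],s["force"].round(1))
    print("shift mm (tool)",(r.inv().apply(np.array(pos)-s["tool_pos"])*1000).round(1))
    for k in (0,180):
        a=np.radians(ang+k); y=np.array([np.cos(a),np.sin(a),0]); z=np.array([0,0,-1.])
        t=R.from_matrix(np.stack([np.cross(y,z),y,z],1))
        print(" turn",k,(r.inv()*t).as_rotvec().round(4))
E
python3 -c "
from h import *
plan([.558,-.020,.400],-25.5)"
```

```text
t 0.1 q [ 1.166  0.131  1.489 -0.     1.523 -0.085] pos [0.1885 0.5694 0.4038] opening 0.0929 F 0.0 [ 0.  -0.6  0.8]
shift mm (tool) [-536.  -443.4    4.5]
 turn 0 [-1.3000e-03  1.3000e-03  1.6962e+00]
 turn 180 [-1.2000e-03 -1.2000e-03 -1.4454e+00]
```

Emit:
{"api": "apply_moves", "payload": {
  "series": [
    [[-12,-10,0],[0,0,0]],
    [[-25,-20.5,0],[0,0,0]],
    [[-25,-20.5,0],[0,0,0]],
    [[-25,-20.5,0],[0,0,0]],
    [[-25,-20.5,0],[0,0,0]],
    [[-25,-20.5,0],[0,0,0]],
    [[-25,-20.5,0],[0,0,0]],
    [[-25,-20.5,0],[0,0,0]],
    [[-25,-20.5,0],[0,0,0]],
    [[-25,-20.5,0],[0,0,0]],
    [[-25,-20.5,0],[0,0,0]],
    [[-25,-20.5,0],[0,0,0]]
  ],
  "claw": 1
}}

```text
t: 1.1
tool_pos: [0.3874, 0.2543, 0.4044]
orientation: [-0.5, -3.101, 0.0]
force: [0.3, 0.2, -0.2]
opening: 0.0931
gripper_force: 0.0
```

Emit:
{"api": "apply_moves", "payload": {
  "series": [
    [[-25,-20.5,0],[0,0,0]],
    [[-25,-20.5,0],[0,0,0]],
    [[-25,-20.5,0],[0,0,0]],
    [[-25,-20.5,0],[0,0,0]],
    [[-25,-20.5,0],[0,0,0]],
    [[-25,-20.5,0],[0,0,0]],
    [[-25,-20.5,0],[0,0,0]],
    [[-25,-20.5,0],[0,0,0]],
    [[-25,-20.5,0],[0,0,0]],
    [[-12,-10,0],[0,0,0]],
    [[0,0,0],[0,0,0.06]],
    [[0,0,0],[0,0,0.12]]
  ]
}}

```text
t: 2.1
tool_pos: [0.5511, -0.0043, 0.404]
orientation: [-0.782, -3.041, 0.0]
force: [0.3, 0.4, 0.5]
opening: 0.0928
gripper_force: 0.0
```

Emit:
{"api": "apply_moves", "payload": {
  "series": [
    [[0,0,0],[0,0,0.12]],
    [[0,0,0],[0,0,0.12]],
    [[0,0,0],[0,0,0.12]],
    [[0,0,0],[0,0,0.12]],
    [[0,0,0],[0,0,0.12]],
    [[0,0,0],[0,0,0.12]],
    [[0,0,0],[0,0,0.12]],
    [[0,0,0],[0,0,0.12]],
    [[0,0,0],[0,0,0.12]],
    [[0,0,0],[0,0,0.12]],
    [[0,0,0],[0,0,0.12]],
    [[0,0,0],[0,0,0.12]]
  ]
}}

```text
t: 3.1
tool_pos: [0.5506, -0.0029, 0.4043]
orientation: [-2.596, -1.768, 0.001]
force: [0.2, 0.3, 0.7]
opening: 0.0931
gripper_force: 0.0
```

Emit:
{"api": "apply_moves", "payload": {
  "series": [
    [[0,0,0],[0,0,0.05]],
    [[0,0,0],[0,0,0]],
    [[0,0,0],[0,0,0]]
  ]
}}

```text
t: 3.35
tool_pos: [0.5507, -0.003, 0.4044]
orientation: [-2.632, -1.714, 0.001]
force: [0.1, 0.1, 0.0]
opening: 0.0929
gripper_force: 0.0
```

Run:
```python
from h import *
plan([.558,-.020,.302],-25.5)
d=grab()
cv2.imwrite("pics/s1.png",d["scene"][0])
```

```text
t 3.35 q [-0.099 -0.002  1.627  0.     1.517  0.318] pos [ 0.5507 -0.003   0.4044] opening 0.0929 F 0.0 [0.1 0.1 0. ]
shift mm (tool) [-12.6  13.7 102.4]
 turn 0 [-0.0007  0.0001  0.0284]
 turn 180 [-1.0000e-04 -1.1000e-03 -3.1132e+00]
```

View pics/s1.png

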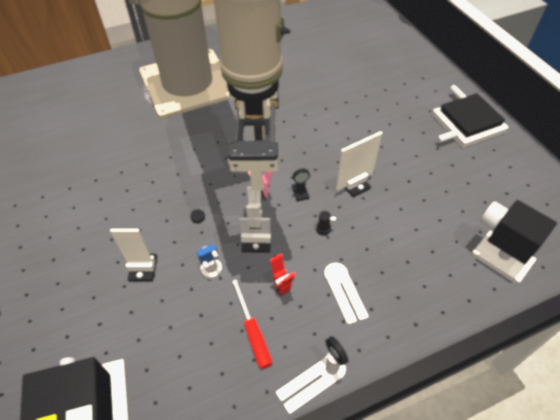

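The gripper hovers just short of the clip with nothing moved; the clip is at scene (254,215). I'll correct the offset, then go down.

Emit:
{"api": "apply_moves", "payload": {
  "series": [
    [[-6.3,6.9,0],[0,0,0.028]],
    [[-6.3,6.8,0],[0,0,0]],
    [[0,0,10],[0,0,0]],
    [[0,0,15],[0,0,0]],
    [[0,0,15],[0,0,0]],
    [[0,0,15],[0,0,0]],
    [[0,0,15],[0,0,0]],
    [[0,0,12],[0,0,0]],
    [[0,0,10],[0,0,0]],
    [[0,0,10],[0,0,0]],
    [[0,0,0],[0,0,0]],
    [[0,0,0],[0,0,0]]
  ]
}}

```text
t: 4.45
tool_pos: [0.5579, -0.0205, 0.3022]
orientation: [-2.658, -1.673, 0.001]
force: [-0.5, -0.2, 0.0]
opening: 0.093
gripper_force: 0.0
```

Run:
```python
from h import *
plan([.558,-.020,.302],-25.5)
d=grab()
a=d["scene"][0][120:270,180:330]; b=d["top"][0][170:290,240:360]
cv2.imwrite("pics/c2.png",np.hstack([cv2.resize(a,(400,400),interpolation=2),cv2.resize(b,(400,400),interpolation=2)]))
```

```text
t 4.45 q [-0.129  0.091  1.721 -0.     1.331  0.318] pos [ 0.5579 -0.0205  0.3022] opening 0.093 F 0.0 [-0.5 -0.2  0. ]
shift mm (tool) [ 0.5 -0.1  0.2]
 turn 0 [-0.001   0.0004 -0.002 ]
 turn 180 [6.0000e-04 1.6000e-03 3.1396e+00]
```

View pics/c2.png

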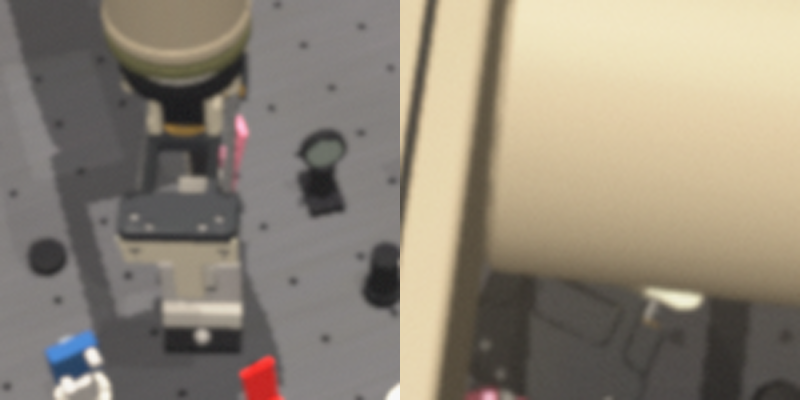

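The gripper straddles the clip, with the near finger in front of the outer handle. Closing now.

Emit:
{"api": "apply_moves", "payload": {
  "series": [
    [[0,0,0],[0,0,0]],
    [[0,0,0],[0,0,0]],
    [[0,0,0],[0,0,0]],
    [[0,0,0],[0,0,0]],
    [[0,0,0],[0,0,0]],
    [[0,0,0],[0,0,0]],
    [[0,0,0],[0,0,0]],
    [[0,0,0],[0,0,0]],
    [[0,0,0],[0,0,0]],
    [[0,0,0],[0,0,0]],
    [[0,0,0],[0,0,0]],
    [[0,0,0],[0,0,0]]
  ],
  "claw": 0,
  "newtons": 25
}}

```text
t: 5.55
tool_pos: [0.558, -0.0205, 0.3027]
orientation: [-2.658, -1.674, 0.0]
force: [-0.4, -0.7, -0.3]
opening: 0.0274
gripper_force: 24.9
```

The opening is 27.4 mm at 24.9 N, so the clip is at its stop. Lifting.

Emit:
{"api": "apply_moves", "payload": {
  "series": [
    [[0,0,-5],[0,0,0]],
    [[0,0,-8],[0,0,0]],
    [[0,0,-10],[0,0,0]],
    [[0,0,-12],[0,0,0]],
    [[0,0,-15],[0,0,0]],
    [[0,0,-15],[0,0,0]],
    [[0,0,-15],[0,0,0]],
    [[0,0,-15],[0,0,0]],
    [[0,0,-10],[0,0,0]],
    [[0,0,-5],[0,0,0]],
    [[0,0,0],[0,0,0]],
    [[0,0,0],[0,0,0]]
  ]
}}

```text
t: 6.55
tool_pos: [0.558, -0.0205, 0.4127]
orientation: [2.658, 1.674, 0.0]
force: [0.5, -0.3, -0.2]
opening: 0.0276
gripper_force: 24.9
```

Run:
```python
from h import *
plan([.507,.240,.412],7)
```

```text
t 6.55 q [-0.129  0.015  1.595 -0.     1.532  0.318] pos [ 0.558  -0.0205  0.4127] opening 0.0276 F 24.93102729320526 [ 0.5 -0.3 -0.2]
shift mm (tool) [ 212.9 -158.6    0.7]
 turn 0 [ 2.000e-04  0.000e+00 -5.692e-01]
 turn 180 [ 0.0000e+00 -3.0000e-04  2.5724e+00]
```

Emit:
{"api": "apply_moves", "payload": {
  "series": [
    [[8,-6,0],[0,0,0]],
    [[18,-13.5,0],[0,0,0]],
    [[18,-13.5,0],[0,0,0]],
    [[18,-13.5,0],[0,0,0]],
    [[18,-13.5,0],[0,0,0]],
    [[18,-13.5,0],[0,0,0]],
    [[10,-7,0],[0,0,-0.05]],
    [[0,0,0],[0,0,-0.12]],
    [[0,0,0],[0,0,-0.12]],
    [[0,0,0],[0,0,-0.12]],
    [[0,0,0],[0,0,-0.12]],
    [[0,0,0],[0,0,-0.039]]
  ]
}}

```text
t: 7.55
tool_pos: [0.5315, 0.1124, 0.4114]
orientation: [-2.072, -2.359, 0.002]
force: [0.6, 0.8, -0.3]
opening: 0.0275
gripper_force: 24.9
```

Emit:
{"api": "apply_moves", "payload": {
  "series": [
    [[0,0,0],[0,0,0]],
    [[0,0,0],[0,0,0]]
  ]
}}

```text
t: 7.72
tool_pos: [0.5317, 0.1121, 0.4117]
orientation: [-2.083, -2.35, 0.002]
force: [0.7, 0.2, -0.6]
opening: 0.0277
gripper_force: 24.9
```

Run:
```python
from h import *
plan([.507,.240,.412],7)
s=robot.read_state(); c=robot.calibration("scene")
d=grab(); p=d["scene"][0]
x,y,_=s["tool_pos"]; u,v=map(int,proj([x,y,.19],c)); print(u,v, [np.round(proj([x,y,z],c)) for z in (.156,.202,.253)])
C=cloud(d["scene"][1],c); m=(abs(C[...,0]-x)<.05)&(abs(C[...,1]-y)<.05)&(C[...,2]>.1)&(C[...,2]<.23)
Q=C[m]; print(len(Q),Q[:,2].min())
for lo in np.arange(.14,.2,.01):
    q=Q[(Q[:,2]>=lo)&(Q[:,2]<lo+.01)]
    if len(q)>3: print(lo.round(2),len(q),np.round(cv2.minAreaRect(((q[:,:2]-[x,y])*1000).astype(np.float32))[0],1),cv2.minAreaRect((q[:,:2]*1000).astype(np.float32))[1:])
cv2.imwrite("pics/c3.png",cv2.resize(p[max(v-75,0):v+75,max(u-100,0):u+100],(800,600),interpolation=2))
```

```text
t 7.72 q [ 0.113 -0.025  1.636  0.     1.532 -0.007] pos [0.5317 0.1121 0.4117] opening 0.0277 F 24.930770695209503 [ 0.7  0.2 -0.6]
shift mm (tool) [129.9  -9.2  -0.2]
 turn 0 [-0.0017 -0.0001 -0.0017]
 turn 180 [-2.0000e-04  2.7000e-03  3.1398e+00]
311 150 [array([311., 162.]), array([312., 146.]), array([313., 125.])]
481 0.16032617396178916
0.16 63 [0.  0.3] ((36.787132263183594, 25.566905975341797), 7.215579986572266)
0.17 78 [0.2 0.7] ((34.21665954589844, 25.504364013671875), 6.211495876312256)
0.18 62 [1. 0.] ((32.21819305419922, 23.792373657226562), 7.463951110839844)
0.19 57 [ 5.3 -6. ] ((38.0119514465332, 18.190263748168945), 42.56166458129883)
```

View pics/c3.png

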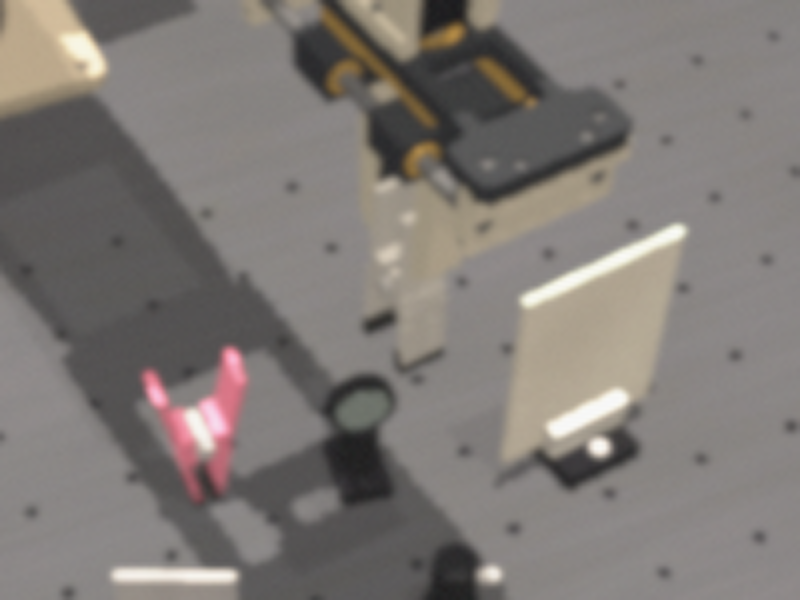

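The clip hangs gripped with its jaws open at crop (400,345). It's centred within 1 mm under the tool at a 7° angle, with its lowest point at about 0.158, above the card's 0.140. Going over the card.

Emit:
{"api": "apply_moves", "payload": {
  "series": [
    [[8,-0.6,0],[0,0,0]],
    [[14,-1,0],[0,0,0]],
    [[18,-1.3,0],[0,0,0]],
    [[18,-1.3,0],[0,0,0]],
    [[18,-1.3,0],[0,0,0]],
    [[18,-1.3,0],[0,0,0]],
    [[16,-1.1,0],[0,0,0]],
    [[12,-0.8,0],[0,0,0]],
    [[6,-0.4,0],[0,0,0]],
    [[2,-0.1,0],[0,0,0]],
    [[0,0,0],[0,0,0]],
    [[0,0,0],[0,0,0]]
  ]
}}

```text
t: 8.82
tool_pos: [0.5073, 0.2392, 0.4127]
orientation: [2.082, 2.352, -0.0]
force: [-0.3, -0.4, -0.3]
opening: 0.0276
gripper_force: 24.9
```

Run:
```python
from h import *
plan([.507,.240,.362],7)
s=robot.read_state(); c=robot.calibration("scene")
d=grab(); C=cloud(d["scene"][1],c).reshape(-1,3); x,y,_=s["tool_pos"]
a=np.radians(7); L=(C-[.507,.240,0])@np.array([[np.cos(a),-np.sin(a),0],[np.sin(a),np.cos(a),0],[0,0,1]])
for nm,m in (("clip",(abs(L[:,0])<.04)&(abs(L[:,1])<.03)&(L[:,2]>.152)&(L[:,2]<.185)),("card",(abs(L[:,0])<.012)&(abs(L[:,1])<.07)&(L[:,2]>.1)&(L[:,2]<.146)),("cardtop",(abs(L[:,0])<.012)&(abs(L[:,1])<.07)&(L[:,2]>.136)&(L[:,2]<.146))):
    q=L[m]; print(nm,len(q),q.min(0).round(4),q.max(0).round(4))
p=d["scene"][0]; u,v=map(int,proj([x,y,.16],c))
cv2.imwrite("pics/c4.png",cv2.resize(p[max(v-60,0):v+60,u-80:u+80],(800,600),interpolation=2))
```

```text
t 8.82 q [ 0.349  0.022  1.588 -0.     1.532  0.228] pos [0.5073 0.2392 0.4127] opening 0.0276 F 24.931040704250336 [-0.3 -0.4 -0.3]
shift mm (tool) [ 0.9 -0.2 50.7]
 turn 0 [-0.0001  0.0003 -0.0006]
 turn 180 [5.000e-04 1.000e-04 3.141e+00]
clip 165 [-0.0166 -0.0147  0.1617] [0.0192 0.0108 0.1847]
card 548 [-0.0029 -0.0507  0.1   ] [0.0056 0.0514 0.1429]
cardtop 101 [-0.0029 -0.0499  0.1361] [0.0041 0.0497 0.1429]
```

View pics/c4.png

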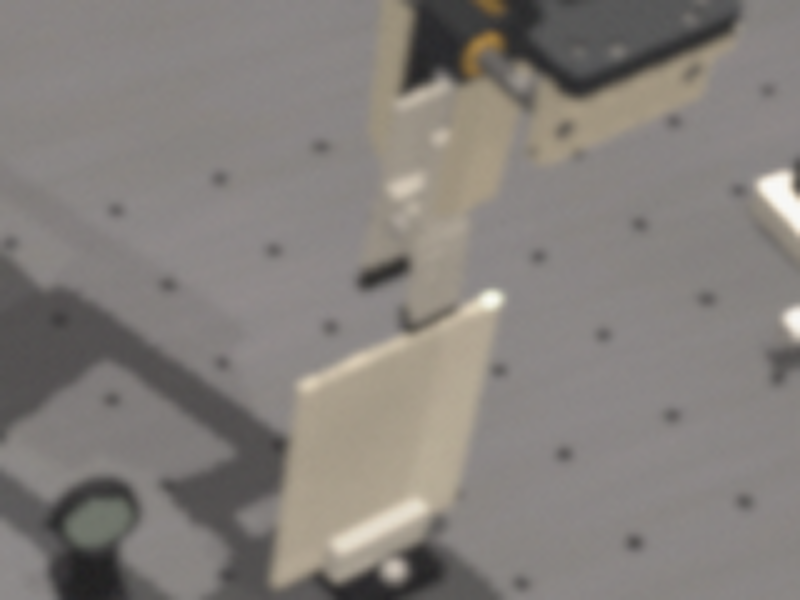

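The jaws straddle the card line. The clip spans x -16.6 to 19.2 mm and the card -2.9 to 4.1 mm, so they share a centre to about 1 mm. In y the clip is within 3 mm of the middle. Lowering slowly.

Emit:
{"api": "apply_moves", "payload": {
  "series": [
    [[0,0,3],[0,0,0]],
    [[0,0,5],[0,0,0]],
    [[0,0,5],[0,0,0]],
    [[0,0,5],[0,0,0]],
    [[0,0,5],[0,0,0]],
    [[0,0,5],[0,0,0]],
    [[0,0,5],[0,0,0]],
    [[0,0,5],[0,0,0]],
    [[0,0,5],[0,0,0]],
    [[0,0,4],[0,0,0]],
    [[0,0,2],[0,0,0]],
    [[0,0,0],[0,0,0]]
  ]
}}

```text
t: 9.92
tool_pos: [0.507, 0.2395, 0.363]
orientation: [-2.082, -2.352, 0.001]
force: [-0.7, 0.4, -0.4]
opening: 0.0275
gripper_force: 24.9
```

Emit:
{"api": "apply_moves", "payload": {
  "series": [
    [[0,0,0],[0,0,0]],
    [[0,0,0],[0,0,0]],
    [[0,0,0],[0,0,0]],
    [[0,0,0],[0,0,0]]
  ]
}}

```text
t: 10.25
tool_pos: [0.5073, 0.2396, 0.3641]
orientation: [2.082, 2.353, 0.001]
force: [-1.1, -0.0, -1.3]
opening: 0.0274
gripper_force: 24.9
```

Run:
```python
from h import *
plan([.507,.240,.362],7)
d=grab(); c=d["scene"][2]; p=d["scene"][0]; u,v=map(int,proj([.507,.24,.14],c))
C=cloud(d["scene"][1],c).reshape(-1,3)
a=np.radians(7); L=(C-[.507,.240,0])@np.array([[np.cos(a),-np.sin(a),0],[np.sin(a),np.cos(a),0],[0,0,1]])
q=L[(abs(L[:,0])<.03)&(abs(L[:,1])<.02)&(L[:,2]>.1)&(L[:,2]<.14)&(L[:,0]>.009)]; print(len(q),q.min(0).round(4),q.max(0).round(4))
cv2.imwrite("pics/c5.png",cv2.resize(p[v-50:v+70,u-80:u+80],(800,600),interpolation=2))
```

```text
t 10.25 q [ 0.35   0.047  1.651 -0.     1.443  0.228] pos [0.5073 0.2396 0.3641] opening 0.0274 F 24.931056797504425 [-1.1 -0.  -1.3]
shift mm (tool) [ 0.4 -0.2  2.1]
 turn 0 [ 0.0006 -0.0001 -0.0002]
 turn 180 [-2.0000e-04 -9.0000e-04  3.1414e+00]
96 [ 0.012  -0.0135  0.113 ] [0.0189 0.0129 0.14  ]
```

View pics/c5.png

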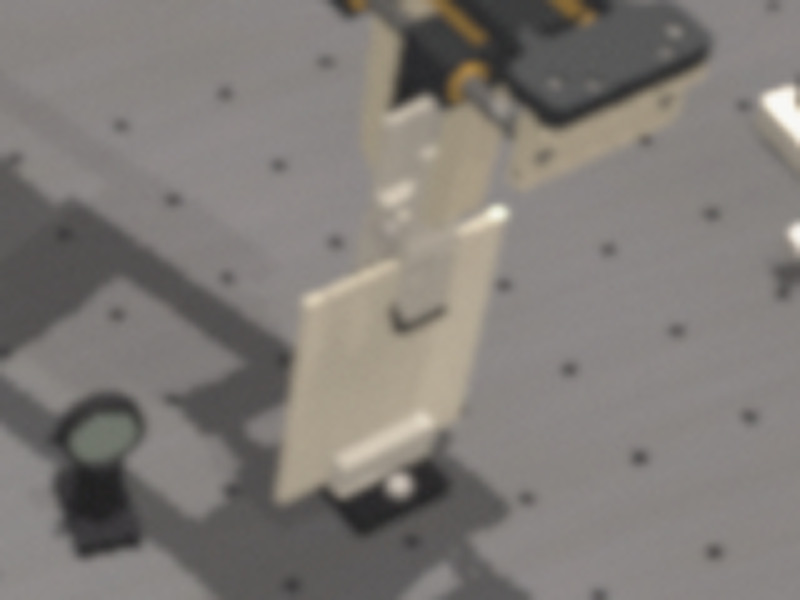

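The near jaw hangs clear in front of the card at crop (415,315), about 27 mm below the edge, and the far jaw is behind it. I'll average the force for any sign of contact.

Run:
```python
from h import *
F=[]
for i in range(12):
    robot.read_camera("top"); s=robot.read_state(); F.append(np.r_[s["force"],s["tool_pos"]*1000])
print(np.mean(F,0).round(2),np.std(F,0).round(2))
```

```text
[-2.0000e-02 -1.2000e-01 -7.3000e-01  5.0715e+02  2.3958e+02  3.6378e+02] [0.43 0.51 0.54 0.01 0.01 0.07]
```

There's no lateral force and z reads -0.7 N, which is the clip's own weight, so nothing is touching. Handing in.

```bash
python3 -c "
from plant import robot
print(robot.close_job())"
```

```text
the job is handed in; nothing more can be done
None
```

I handed the job in with the clip still squeezed open in the gripper over the middle of the wide card's edge, jaw tips about 27 mm below it and no contact force measured; the hand-in gave no verdict.

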